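Back off the large knurled nut of a microplate clamp

TASK

Loosen the large knurled locking nut of the microplate clamp by rolling a fingertip along its ribbed rim, anticlockwise seen from above, and stop at two full turns from tight: the line on its top points at the zero line on the bridge when tight and must point at it again after the second turn. You may find the nut already up to a quarter turn off tight, and that counts towards the two turns. Do not pinch or straddle it or turn it from its top, leave the small nut tight and everything else where it stands, and finish clear.

Things in the scene. Friction and masses are not known exactly. Their poses are not given: they have to be found in the camera images.
- clamp: microplate clamp, fixed: aluminium base 150 x 300 x 20 mm, white microplate (top 36 mm up), steel bridge 50 mm wide, top 46 mm up, held by two black ribbed nuts on steel studs. Origin on the bench below the large nut's axis; z up. Base x -75 to 75, y -65 to 235 mm; bridge y -40 to 210 mm; small nut at y = 170 mm. x and y turn with the clamp's yaw
- nut_top (a point): centre of the large nut's flat top, on its upright axis, 76 mm above the bench. Solid puck, 90 mm outer diameter over 18 upright ribs (8 mm wide, 4 mm proud), its rim 50 to 76 mm above the bench. Stud (20 mm diameter) stands 11 mm proud of the top. Within 90 mm of the axis only the bridge (top 46 mm), plate and base lie below the rim. The nut turns but does not rise
- big_nut (a joint): turn of the large nut, rad: 0 = tight, at its stop; grows anticlockwise from above (loosening); starts between 0 and 1.5; two turns from tight = 12.57; end stop at 20. Friction 0.04 N m (0.9 N at the rim); stays where left. A white line 5 mm wide on its top, middle to rim, points along the clamp's +y (at the zero line) at 0 and at each full turn
- zero_line (a point): the zero line: a black line 26 mm long and 5 mm wide engraved in the top of the bridge, just outside the large nut's rim towards the small nut; this point is its middle, 66 mm from the large nut's axis along the clamp's +y, 46 mm above the bench
- small_nut_top (a point): centre of the small nut's top, 72 mm above the bench, 170 mm from the large nut's axis along the clamp's +y; ribbed like the large one, 42 mm outer diameter, from 50 to 72 mm above the bench; its stud stands 10 mm proud. To be left tight
- small_nut (a joint): turn of the small nut, rad: 0 = tight, as it starts; grows anticlockwise; turns easily (0.03 N m)
- tip_box: bystander: white pipette tip box, 85 x 120 mm, 56 mm high with the tips' ends, loose, 0.18 kg; origin centre of its underside
- tube_rack: bystander: white tube rack 70 x 150 mm, 60 mm high with the tubes' caps, loose, 0.2 kg; origin centre of its underside
- pipette: bystander: white pipette with grey shaft, lying, 240 mm long along its x axis (from -145 to +95 mm), 28 mm thick, loose, 0.09 kg; origin under its axis
- reagent: bystander: brown reagent bottle, 60 mm diameter, 110 mm high, loose; origin centre of its underside
- jar: bystander: small pale jar with a white cap, 52 mm diameter, 60 mm high, loose; origin centre of its underside
- petri: bystander: pale grey closed Petri dish, 90 mm diameter, 15 mm high, loose; origin centre of its underside

How it is judged:
By the outcome, as a careful person would: the job done as asked, in the order asked, and still so for the second after the job is handed in, with the robot touching nothing.
It also fails if it takes over 58 s, if anything falls off the work surface, if the arm or the gripper's body presses on something with over 40 N, if the wrist force passes 120 N, or if a joint passes its speed limit or range.

ROBOT

A 6-joint arm with a two-finger parallel gripper is mounted at the origin on the work surface. World frame = base frame: x ahead of the robot, y to its left, z up, the work surface at z = 0. Lengths are in m, angles in rad, forces in N, time in s.
With the tool pointing down it reaches from about 0.25 to 0.775 m from the base axis. Payload 4 kg.
Tool frame: the origin (TCP) lies between the finger pads; the fingertips stand 11 mm ahead of it and the grasp point (between the pads) lies 8 mm behind it; z points along the fingers, y is the line along which they close (so a half turn about z gives the same grasp; the last joint's range is limited). The gripper opens to 94 mm and grips with 3 to 60 N. Pads are 16 mm wide; open, the fingers measure 119 mm over their backs; the gripper's body (75 mm by 177 mm) begins 78 mm behind the grasp point.
Start: joints at [1.075, 0.087, 1.371, -0, 1.684, -0.103], TCP at [0.211, 0.508, 0.217] pointing down, gripper open.
Joint ranges: [-3.1, 3.1], [-0.76, 2.03], [0.27, 2.55], [-1.08, 4.22], [0.17, 2.65], [-2.57, 2.57]. Speed limits (rad/s): [2.79, 2.79, 3.14, 3.14, 3.14, 3.14].

INTERFACE

Orientations are given as a rotation vector (axis times angle).
In Python, from station import r, imaging, job_done gives the robot as it stands.
- The arm moves only by the tool send_rows, never from a script. Its argument "plan" is a list of rows, each a list of 3 entries, a list of its own where there are three numbers: the finger opening in m, from 0 to 0.094, then the shift along the tool's x, y, z in m, then the turn about the tool's z in rad. In form: [[jaw, [tx, ty, tz], roll], ...]. A call has 1 to 20 rows; each row shifts and turns the commanded pose from where the row before left it, along the tool's axes as they then stand; what a row does not reach is not made up. A row lasts 1/8 s, in which the tool goes at most 62.5 mm and 10.7 degrees, less where a joint would pass 70% of its speed; a pose out of reach is approached as far as the arm can. A call with a gripper value outside its range is refused whole. The fingers move at their own pace and stop on an object; "newtons" is the grip in N (left out, the last holds). Time passes only in rows, so rows that do not move let the fingers close. It gives the time, the measured TCP pose, the force, the opening and the grip force at its end, in the units of the state.
- r.sense(): the state, without advancing time (a new reading comes with each control period).
- imaging.capture(name): name is "side" or "top" or "wrist"; returns the picture (480x640x3 uint8, blue, green, red); there is no depth.
- imaging.camera_info(name): a dict with "vertical_fov" (degrees; the focal length in pixels is half the picture's height over the tangent of half this angle, whatever the lens; pixels are square), "cx", "cy" (the principal point, pixels), "R" (3x3) and "t" (3): a world point X has camera coordinates R X + t. Camera axes: x right, y down, z forward; pixel columns grow to the right and rows downward; lengths in m; the calibration is good to about 2 mm. A picture is of the moment at which its call begins: read the wrist's pose just before it. camera_info takes no time and is no camera call; for the wrist camera it gives the pose at the moment of the call.
- job_done(): hands the job in; it is judged then, once.
The state is a dict: "time": time; "q": joint angles; "joint_velocities": joint speeds; "joint_efforts": joint torques, N m; "ee_pos": TCP position; "tool_rot": TCP orientation; "wrist_force": force on the tool from outside, world axes, zero at the start; "torque": the same for the moment, N m; "grip_width": finger opening in m; "gripper_force": force on a finger pad.
Only numpy, scipy, OpenCV 4.12 (cv2) and the standard library are available. Lean on these libraries where they do the work, as an engineer would, in place of code of your own. Each camera call takes 0.05 s, during which the arm holds its last target. There are 200 camera calls.

## Working session

There is one attempt and no reset: what is moved stays moved. The work goes in short steps, Python scripts to look and compute and a tool call to move; the robot and the scene stay as the last step left them, time stands still between calls to the robot, and variables do not carry over. Pictures are saved under pics/ and viewed, at most 10 in all, crops included, and the job is handed in when it is done.

Besides the shell and the picture viewer there is one more tool, called after "Emit:" as a command line: name --argument value ..., lists and objects as JSON in quotes. send_rows: Moves the arm, as the interface text tells. Its arguments: {"type":"object","properties":{"plan":{"type":"array"},"newtons":{"type":"number"}},"required":["plan"]}

```bash
mkdir -p pics; ls; python3 - <<'E'
from station import r, imaging
import cv2, numpy as np
s=r.sense(); print({k:np.round(v,3).tolist() for k,v in s.items()})
for n in ("top","side"):
    im=imaging.capture(n); cv2.imwrite(f"pics/{n}0.png",im)
    i=imaging.camera_info(n); print(n,{k:np.round(v,4).tolist() if not isinstance(v,str) else v for k,v in i.items()})
E
```

```text
pics
{'time': 0.0, 'q': [1.075, 0.088, 1.372, -0.0, 1.684, -0.103], 'joint_velocities': [0.0, -0.0, 0.001, 0.0, 0.0, 0.001], 'joint_efforts': [-0.0, -34.02, -30.242, 0.072, 0.033, -0.0], 'ee_pos': [0.21, 0.508, 0.215], 'tool_rot': [-0.613, -3.081, 0.003], 'wrist_force': [0.31, 0.023, -0.291], 'torque': [-0.004, 0.031, -0.013], 'gripper_force': 0.0, 'grip_width': 0.094}
top {'vertical_fov': 49.4034, 'cx': 317.3574, 'cy': 243.573, 'R': [[-0.0288, -0.9993, -0.0245], [-0.9968, 0.0305, -0.0732], [0.0739, 0.0223, -0.997]], 't': [0.0559, 0.5941, 1.0047]}
side {'vertical_fov': 43.8242, 'cx': 323.7455, 'cy': 249.2829, 'R': [[0.7481, -0.6636, -0.004], [-0.4984, -0.5579, -0.6636], [0.4381, 0.4984, -0.7481]], 't': [-0.4414, 0.3726, 1.0598]}
```

View pics/top0.png

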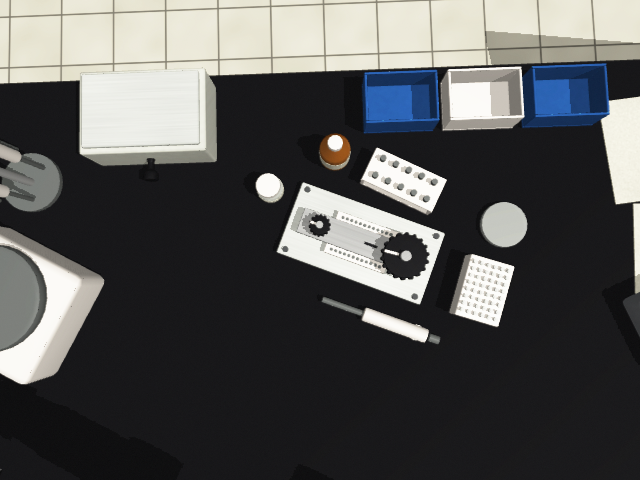

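View pics/side0.png

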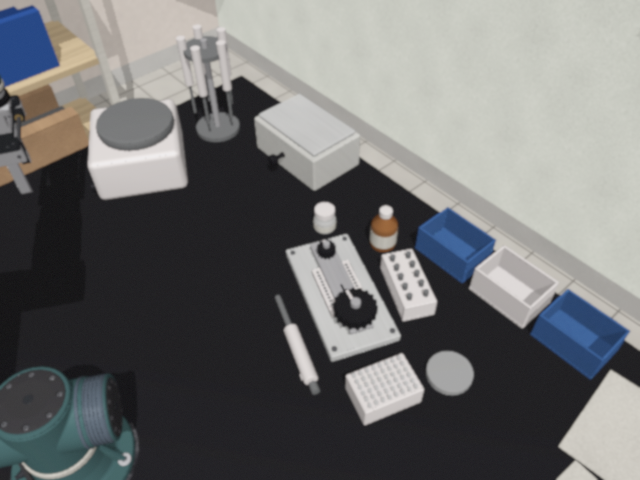

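The top view shows the large nut at about (405,256), its white line pointing left to about (385,251), the zero line at about (372,245) and the small nut at (319,225). The side view shows the large nut at (355,308). The tip box (482,290) and rack (403,180) are nearby, and the pipette lies at (380,320).

```bash
cat > h.py <<'E'
from station import r, imaging
import cv2, numpy as np
def cam(n):
    i=imaging.camera_info(n); f=240/np.tan(np.radians(i["vertical_fov"]/2)); return np.array(i["R"]),np.array(i["t"]).ravel(),f,i["cx"],i["cy"]
def ray(c,uv,z):
    R,t,f,cx,cy=c; o=-R.T@t; d=R.T@np.array([(uv[0]-cx)/f,(uv[1]-cy)/f,1]); return o+d*(z-o[2])/d[2]
def proj(c,X):
    R,t,f,cx,cy=c; p=R@np.asarray(X)+t; return np.array([cx+f*p[0]/p[2],cy+f*p[1]/p[2]])
def rect(im,c,o,z,half,N):
    "orthographic view of plane z about o, up=world +x, left=world +y"
    s=half*2/N; g=[proj(c,[o[0]+half-(j)*s,o[1]+half-i*s,z]) for i,j in ((0,0),(N,0),(N,N),(0,N))]
    H=cv2.getPerspectiveTransform(np.float32(g),np.float32([(0,0),(N,0),(N,N),(0,N)]))
    return cv2.warpPerspective(im,H,(N,N),flags=cv2.INTER_CUBIC)
E
python3 - <<'E'
from h import *
im=cv2.imread("pics/top0.png"); c=cam("top")
# plate (base) outline: bright region containing clamp
g=cv2.cvtColor(im,cv2.COLOR_BGR2GRAY)
roi=np.zeros_like(g); roi[175:310,270:450]=g[175:310,270:450]
n,l,st,ce=cv2.connectedComponentsWithStats((roi>110).astype(np.uint8))
k=1+np.argmax(st[1:,4]); cn,_=cv2.findContours((l==k).astype(np.uint8),0,2)
(cx,cy),wh,a=cv2.minAreaRect(np.vstack(cn)); b=cv2.boxPoints(((cx,cy),wh,a)); print("base px",b.round(1).tolist())
B=np.array([ray(c,p,.02) for p in b]); print(B.round(4).tolist())
print("stud",ray(c,(405.5,256),.087),"small stud",ray(c,(319,225),.082),"top c",ray(c,(405,256),.076))
for nm,p in dict(tip=(482,290),rack=(403,180),pip=(395,325),pipend=(438,340),petri=(504,224),jar=(269,187),bot=(335,150)).items(): print(nm,ray(c,p,.03).round(3))
cr=cv2.resize(im[200:310,290:450],None,fx=5,fy=5,interpolation=cv2.INTER_CUBIC); cv2.imwrite("pics/cr0.png",cr)
E
```

```text
base px [[275.79998779296875, 252.1999969482422], [301.79998779296875, 180.8000030517578], [445.3999938964844, 233.0], [419.3999938964844, 304.3999938964844]]
[[0.5811, 0.1208, 0.02], [0.7219, 0.0657, 0.02], [0.6087, -0.2137, 0.02], [0.4709, -0.157, 0.02]]
stud [ 0.56294019 -0.12418364  0.087     ] small stud [0.62561122 0.03283841 0.082     ] top c [ 0.56346509 -0.12485904  0.076     ]
tip [ 0.496 -0.277  0.03 ]
rack [ 0.715 -0.134  0.03 ]
pip [ 0.433 -0.107  0.03 ]
pipend [ 0.403 -0.188  0.03 ]
petri [ 0.622 -0.326  0.03 ]
jar [0.71 0.13 0.03]
bot [ 0.779 -0.002  0.03 ]
```

View pics/cr0.png

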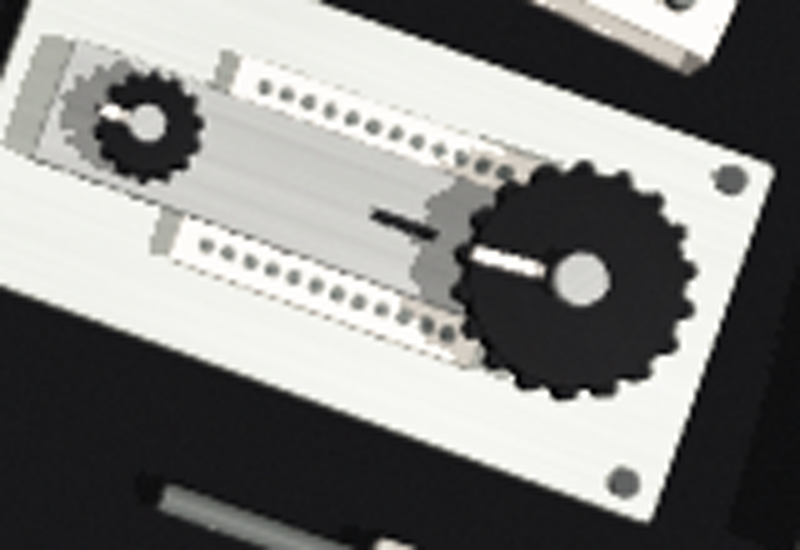

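The crop shows the line running from the stud at crop (580,279) to (472,254), about 5° anticlockwise of the zero line at (375,213)–(435,235). I'll refine the axis, yaw and line angle.

```bash
cat >> h.py <<'E'
def axis_fit(im,c,o,z=.076,half=.07,N=560):
    "centre of dark disc on plane z near o"
    w=cv2.cvtColor(rect(im,c,o,z,half,N),cv2.COLOR_BGR2GRAY)
    return w
def line_angle(im,c,ax,thr=150,r0=.013,r1=.040):
    "world angle (deg) of white line on nut top about axis ax, by polar sampling"
    g=cv2.cvtColor(im,cv2.COLOR_BGR2GRAY); th=np.radians(np.arange(0,360,.5)); rr=np.linspace(r0,r1,25)
    P=np.array([[proj(c,[ax[0]+q*np.cos(a),ax[1]+q*np.sin(a),.076]) for q in rr] for a in th]).astype(np.float32)
    v=cv2.remap(g,P[...,0],P[...,1],cv2.INTER_LINEAR).astype(float)
    m=v[:,8:].mean(1); k=m.argmax(); i=(k+np.arange(-24,25))%720; w=np.clip(m[i]-60,0,None)
    return np.degrees(th[k])+.5*(w*np.arange(-24,25)).sum()/w.sum(), m[k]
E
python3 - <<'E'
from h import *
ct,cs=cam("top"),cam("side"); it=cv2.imread("pics/top0.png"); is_=cv2.imread("pics/side0.png")
def blob(im,lo,hi,seed,thr):
    g=cv2.cvtColor(im,cv2.COLOR_BGR2GRAY); x,y=seed; R=30
    s=g[y-R:y+R,x-R:x+R]; n,l,st,ce=cv2.connectedComponentsWithStats((s<thr).astype(np.uint8)); k=l[R-12:R+12,R-12:R+12]; 
    k=1+np.argmax(st[1:,4]); cn,_=cv2.findContours((l==k).astype(np.uint8),0,1); return np.vstack(cn).reshape(-1,2)+[x-R,y-R]
for n,im,c,sd in (("top",it,ct,(405,256)),("side",is_,cs,(355,308))):
    p=blob(im,0,0,sd,70); W=np.array([ray(c,q,.076)[:2] for q in cv2.convexHull(p).reshape(-1,2)]).astype(np.float32)
    (a,b),rad=cv2.minEnclosingCircle(W); print(n,"disc",round(a,4),round(b,4),round(rad,4))
# zero line dark blob on bridge in top: rectify at .046
g=cv2.cvtColor(it,cv2.COLOR_BGR2GRAY); ys,xs=np.where(g[238:252,360:380]<80); print("zero px",xs.mean()+360,ys.mean()+238,ray(ct,(xs.mean()+360,ys.mean()+238),.046))
for ax in ([.563,-.1245],[.5615,-.1235],[.5645,-.1235]): print(ax,line_angle(it,ct,ax),line_angle(is_,cs,ax))
E
```

```text
top disc 0.5641 -0.1229 0.0449
side disc 0.5574 -0.129 0.0477
zero px 370.5806451612903 244.6451612903226 [ 0.58858218 -0.06433537  0.046     ]
[0.563, -0.1245] (np.float64(70.81338814537875), np.float64(241.58823529411765)) (np.float64(70.43698567622076), np.float64(191.41176470588235))
[0.5615, -0.1235] (np.float64(67.44586815227484), np.float64(236.88235294117646)) (np.float64(67.17872841095769), np.float64(190.41176470588235))
[0.5645, -0.1235] (np.float64(72.99922310897662), np.float64(228.1764705882353)) (np.float64(72.47412465345518), np.float64(189.52941176470588))
```

Emit:
send_rows --plan '[[0,[-0.0426,-0.034,0],0],[0,[-0.0426,-0.034,0],0],[0,[-0.0426,-0.034,0],0],[0,[-0.0426,-0.034,0],0],[0,[-0.0426,-0.034,0],0],[0,[-0.0426,-0.034,0],0],[0,[-0.0426,-0.034,0],0],[0,[-0.0426,-0.034,0],0],[0,[-0.0426,-0.034,0],0],[0,[-0.0426,-0.034,0],0],[0,[-0.0426,-0.034,0],0],[0,[-0.0426,-0.034,0],0],[0,[0,0,0],0.18],[0,[0,0,0],0.18],[0,[0,0,0],0.18],[0,[0,0,0],0.18],[0,[0,0,0],0.18],[0,[0,0,0],0.18],[0,[0,0,0],0.18],[0,[0,0,0],0.18]]' --newtons 10

```text
time: 2.6
ee_pos: [0.5263, -0.0644, 0.2158]
tool_rot: [-2.497, -1.904, 0.001]
wrist_force: [0.2, 0.1, -0.1]
grip_width: 0.0007
gripper_force: 0.0
```

Emit:
send_rows --plan '[[0,[0,0,0],0.18],[0,[0,0,0],0.18],[0,[0,0,0],0.18],[0,[0,0,0],0.18],[0,[0,0,0],0.18],[0,[0,0,0],0.18],[0,[0,0,0],0.18],[0,[0,0,0],0.18],[0,[0,0,0],0]]'

```text
time: 3.72
ee_pos: [0.5264, -0.0644, 0.2159]
tool_rot: [-3.135, 0.203, 0.002]
wrist_force: [0.4, -1.3, 0.4]
grip_width: 0.0003
gripper_force: 0.0
```

```bash
cat >> h.py <<'E'
from scipy.spatial.transform import Rotation as Ro
AX=np.array([.564,-.1245])
def tool(p=None):
    s=r.sense(); R=Ro.from_rotvec(s["tool_rot"]).as_matrix(); e=np.array(s["ee_pos"]); 
    d=R.T@np.append(AX-e[:2],0)
    print("t",round(s["time"],2),"ee",e.round(4),"psi",round(np.degrees(np.arctan2(R[1,0],R[0,0])),2),"tilt",R[:2,2].round(4),"axis in tool mm",(d*1e3).round(1),"F",np.round(s["wrist_force"],1),"q6",round(s["q"][5],2),"grip",round(s["grip_width"],4))
E
python3 -c "
from h import *
tool()
cv2.imwrite('pics/w0.png',imaging.capture('wrist'))
i=cam('wrist'); print(i); print(proj(i,[*AX,.076]))"
```

```text
t 3.73 ee [ 0.5264 -0.0644  0.2159] psi -7.4 tilt [-0.0011  0.0004] axis in tool mm [45.1 54.7 -0.1] F [ 0.4 -1.3  0.4] q6 1.47 grip 0.0003
(array([[-0.12860752, -0.99169499,  0.00107528],
       [-0.96265634,  0.12510198,  0.24008803],
       [-0.23822862,  0.029842  , -0.97075052]]), array([0.0032746 , 0.49110886, 0.51759397]), np.float64(369.4076046904416), 318.50717611453234, 242.68345682747585)
[384.09966144 183.28908393]
```

View pics/w0.png

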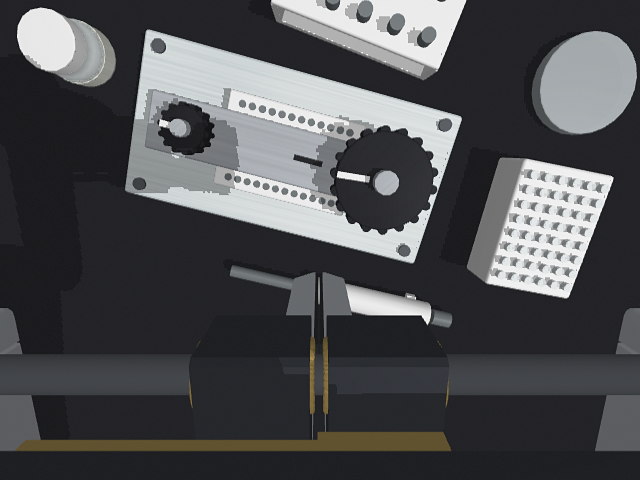

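The wrist view shows the nut centre at (385,182), matching the projection, with the line from (337,175) to (370,179) and the zero line at (308,160). The closed fingertips end at about (303–340,272). I'll check the tip geometry and line angle here.

```bash
python3 - <<'E'
from h import *
c=cam('wrist'); im=cv2.imread('pics/w0.png'); s=r.sense(); R=Ro.from_rotvec(s["tool_rot"]).as_matrix(); e=np.array(s["ee_pos"])
for q in [(8,12.5,11),(8,-12.5,11),(-8,12.5,11),(-8,-12.5,11),(8,12.5,-25),(8,-12.5,-25)]: print(q,proj(c,e+R@(np.array(q)/1e3)).round(1))
g=cv2.cvtColor(im,cv2.COLOR_BGR2GRAY)
for y in (274,280,290,300,312): print(y,[x for x in range(270,370) if abs(int(g[y,x])-int(g[y,x-1]))>25])
# nut top disc
m=(g<60)[110:250,300:460].astype(np.uint8); m=cv2.morphologyEx(m,cv2.MORPH_OPEN,np.ones((5,5)))
n,l,st,ce=cv2.connectedComponentsWithStats(m); k=l[90,85]; cn,_=cv2.findContours((l==k).astype(np.uint8),0,1)
p=np.vstack(cn).reshape(-1,2)+[300,110]; W=np.array([ray(c,q,.076)[:2] for q in p],np.float32); print(cv2.minEnclosingCircle(W))
ys,xs=np.where(g[150:170,290:324]<70); z=np.column_stack([xs+290,ys+150]); z0=ray(c,z.mean(0),.046); print("zero",z0)
m=(g[165:190,335:371]>170); ys,xs=np.where(m); P=np.array([ray(c,q,.076)[:2] for q in np.column_stack([xs+335,ys+165])])
u=np.linalg.svd(P-P.mean(0))[2][0]; print("line mid",P.mean(0),"own dir",np.degrees(np.arctan2(u[1],u[0])))
for ax in ([.564,-.1245],[.563,-.125]): print(line_angle(im,c,ax), "zero ang",np.degrees(np.arctan2(z0[1]-ax[1],z0[0]-ax[0])))
cr=cv2.resize(im[100:330,230:470],None,fx=2.5,fy=2.5,interpolation=cv2.INTER_CUBIC); cv2.imwrite('pics/w0c.png',cr)
E
```

```text
(8, 12.5, 11) [342.2 277.3]
(8, -12.5, 11) [293.5 277.4]
(-8, 12.5, 11) [341.8 306.3]
(-8, -12.5, 11) [294.  306.4]
(8, 12.5, -25) [347.7 305.7]
(8, -12.5, -25) [287.9 305.8]
274 [305, 307, 315, 316, 322, 323, 332]
280 [315, 316, 318, 320, 322, 323, 344, 345]
290 [291, 315, 318, 320, 323, 346, 347]
300 [289, 315, 318, 320, 323, 349]
312 [286, 287, 314, 315, 323, 324, 351, 356, 358]
((0.5656214952468872, -0.12356670200824738), 0.04487139731645584)
zero [ 0.58968433 -0.0635706   0.046     ]
line mid [ 0.57311607 -0.09895114] own dir 72.90831823399502
(np.float64(70.79799303454584), np.float64(236.2941176470588)) zero ang 67.1425062301019
(np.float64(69.25259134267709), np.float64(240.94117647058823)) zero ang 66.52034119357165
```

View pics/w0c.png

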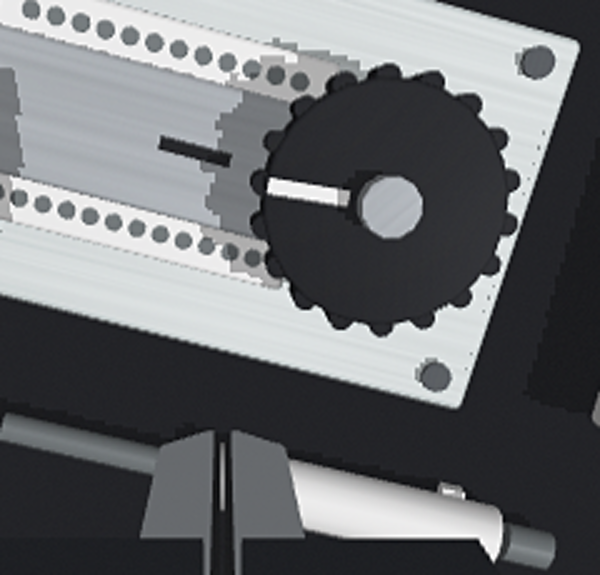

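Emit:
send_rows --plan '[[0,[0.0,0.004,0.05],0],[0,[0,0,0.05],0],[0,[0,0,0.04],0],[0,[0,0,0.013],0],[0,[0.003,0.003,0],0],[0,[0,0,0],0],[0,[0.003,0.003,0],0],[0,[0,0,0],0]]'

```text
time: 4.78
ee_pos: [0.5322, -0.0756, 0.0647]
tool_rot: [3.134, -0.206, 0.004]
wrist_force: [-0.3, 0.7, 0.1]
grip_width: 0.0005
gripper_force: 0.0
```

```bash
sed -i 's/^AX=.*/AX=np.array([.565,-.124])/' h.py; python3 -c "
from h import *
tool()"
```

```text
t 4.78 ee [ 0.5322 -0.0756  0.0647] psi -7.52 tilt [ 0.0024 -0.0005] axis in tool mm [38.8 43.7  0.1] F [-0.3  0.7  0.1] q6 1.46 grip 0.0005
```

Emit:
send_rows --plan '[[0,[0.0008,0.0007,0.002],0],[0,[0.0007,0.0007,0],0],[0,[0,0,0],0]]'

```text
time: 5.15
ee_pos: [0.5325, -0.0767, 0.0613]
tool_rot: [-3.135, 0.206, 0.0]
wrist_force: [-0.4, 0.1, -0.0]
grip_width: 0.0004
gripper_force: 0.0
```

```bash
python3 -c "
from h import *
tool()
cv2.imwrite('pics/s1.png',cv2.resize(imaging.capture('side')[230:360,270:440],None,fx=4,fy=4,interpolation=2))"
```

```text
t 5.15 ee [ 0.5325 -0.0767  0.0613] psi -7.52 tilt [-0.0002  0.0002] axis in tool mm [38.4 42.6 -0. ] F [-0.4  0.1 -0. ] q6 1.45 grip 0.0004
```

View pics/s1.png

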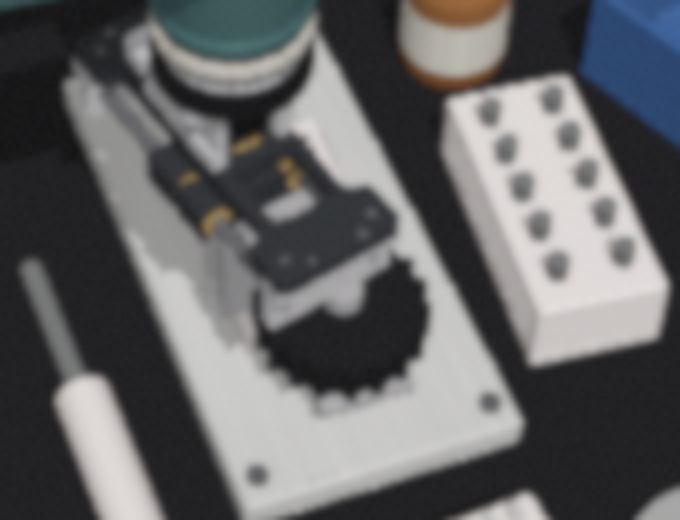

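The side view shows the finger at the nut's left rim with no load on the wrist yet. I'll do a short test orbit.

Emit:
send_rows --plan '[[0,[0.0007,0.0007,0],0],[0,[-0.00585,0.00611,0],-0.15],[0,[-0.00585,0.00611,0],-0.15],[0,[-0.00585,0.00611,0],-0.15],[0,[-0.00585,0.00611,0],-0.15],[0,[0,0,0],0]]'

```text
time: 5.95
ee_pos: [0.5116, -0.1038, 0.0613]
tool_rot: [-3.056, -0.726, 0.002]
wrist_force: [-2.0, -1.1, 0.4]
grip_width: 0.0003
gripper_force: 1.3
```

```bash
python3 -c "
from h import *
tool()
im=imaging.capture('wrist'); c=cam('wrist'); print(line_angle(im,c,AX)); cv2.imwrite('pics/w1.png',im); print(proj(c,[*AX,.076]))"
```

```text
t 5.95 ee [ 0.5116 -0.1038  0.0613] psi 26.72 tilt [-0.0017  0.0004] axis in tool mm [38.6 42.  -0.1] F [-2.  -1.1  0.4] q6 0.8 grip 0.0003
(np.float64(108.37547607029781), np.float64(214.23529411764707))
[414.89022012 228.13730106]
```

View pics/w1.png

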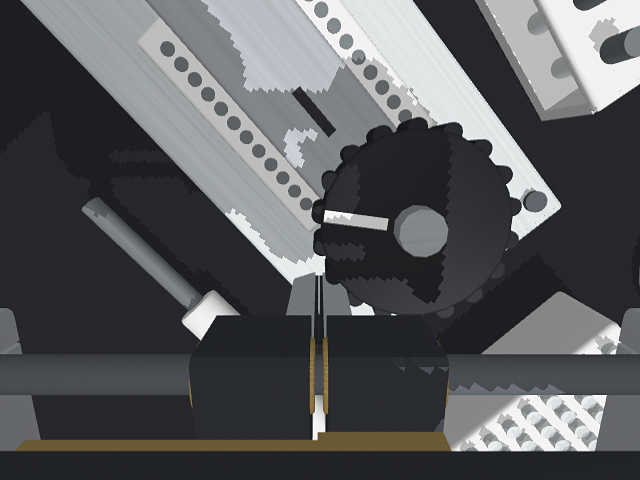

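The nut follows: its line now points to about 108° world ((322,215) in the wrist view) and the load is 2 N. I'll continue the stroke.

Emit:
send_rows --plan '[[0,[-0.00585,0.00611,0],-0.15],[0,[-0.00585,0.00611,0],-0.15],[0,[-0.00585,0.00611,0],-0.15],[0,[-0.00585,0.00611,0],-0.15],[0,[-0.00585,0.00611,0],-0.15],[0,[-0.00585,0.00611,0],-0.15],[0,[-0.00585,0.00611,0],-0.15],[0,[-0.00585,0.00611,0],-0.15],[0,[-0.00585,0.00611,0],-0.15],[0,[-0.00585,0.00611,0],-0.15]]'

```text
time: 7.25
ee_pos: [0.5412, -0.1754, 0.0612]
tool_rot: [-1.735, -2.619, 0.001]
wrist_force: [-0.4, 0.3, 0.2]
grip_width: 0.0005
gripper_force: 0.5
```

```bash
cat >> h.py <<'E'
def look():
    tool(); c=cam('wrist'); im=imaging.capture('wrist'); print("line",line_angle(im,c,AX)); return im,c
E
python3 -c "
from h import *
look()"
```

```text
t 7.25 ee [ 0.5412 -0.1754  0.0612] psi 112.95 tilt [-0.0005 -0.0004] axis in tool mm [38. 42. -0.] F [-0.4  0.3  0.2] q6 -0.81 grip 0.0005
line (np.float64(196.80562339816072), np.float64(166.35294117647058))
```

Emit:
send_rows --plan '[[0,[-0.00585,0.00611,0],-0.15],[0,[-0.00585,0.00611,0],-0.15],[0,[-0.00585,0.00611,0],-0.15],[0,[-0.00585,0.00611,0],-0.15],[0,[-0.00585,0.00611,0],-0.15],[0,[-0.00585,0.00611,0],-0.15],[0,[-0.00585,0.00611,0],-0.15],[0,[-0.00585,0.00611,0],-0.15],[0,[-0.00585,0.00611,0],-0.15],[0,[0,0,0],0]]'

```text
time: 8.55
ee_pos: [0.6103, -0.1584, 0.0614]
tool_rot: [-0.272, 3.129, -0.0]
wrist_force: [0.2, -0.0, -0.1]
grip_width: 0.0009
gripper_force: 0.0
```

```bash
python3 -c "
from h import *
look()"
```

```text
t 8.55 ee [ 0.6103 -0.1584  0.0614] psi -170.06 tilt [ 0.0009 -0.0002] axis in tool mm [38.7 41.7 -0. ] F [ 0.2 -0.  -0.1] q6 -2.09 grip 0.0009
line (np.float64(272.39766730958183), np.float64(232.35294117647058))
```

Emit:
send_rows --plan '[[0,[-0.008,-0.008,0],0],[0,[0,0,0],0],[0,[0.00938,-0.00723,0],0.1745],[0,[0.00938,-0.00723,0],0.1745],[0,[0.00938,-0.00723,0],0.1745],[0,[0.00938,-0.00723,0],0.1745],[0,[0.00938,-0.00723,0],0.1745],[0,[0.00938,-0.00723,0],0.1745],[0,[0.00938,-0.00723,0],0.1745],[0,[0.00938,-0.00723,0],0.1745],[0,[0.00938,-0.00723,0],0.1745],[0,[0.00938,-0.00723,0],0.1745],[0,[0.00938,-0.00723,0],0.1745]]'

```text
time: 10.22
ee_pos: [0.5073, -0.161, 0.0616]
tool_rot: [2.411, 2.014, 0.0]
wrist_force: [-0.6, 0.3, 1.1]
grip_width: -0.0002
gripper_force: 0.0
```

```bash
python3 -c "
from h import *
look()"
```

```text
t 10.22 ee [ 0.5073 -0.161   0.0616] psi 79.74 tilt [0.0002 0.    ] axis in tool mm [46.7 50.1  0. ] F [-0.6  0.3  1.1] q6 -0.23 grip -0.0002
line (np.float64(272.42993294309423), np.float64(235.94117647058823))
```

Emit:
send_rows --plan '[[0,[0.00938,-0.00723,0],0.1745],[0,[0.00938,-0.00723,0],0.1745],[0,[0.00938,-0.00723,0],0.1745],[0,[0.00938,-0.00723,0],0.1745],[0,[0.00938,-0.00723,0],0.1745],[0,[0.00938,-0.00723,0],0.1745],[0,[0.00938,-0.00723,0],0.1745],[0,[0.00938,-0.00723,0],0.1745],[0,[0.00938,-0.00723,0],0.1745],[0,[0.00938,-0.00723,0],0.1745],[0,[0.00938,-0.00723,0],0.1745],[0,[0,0,0],0],[0,[0.004,0.004,0],0],[0,[0.002,0.002,0],0],[0,[0.001,0.001,0],0],[0,[0,0,0],0]]'

```text
time: 12.28
ee_pos: [0.5522, -0.0677, 0.0615]
tool_rot: [-3.036, 0.808, -0.0]
wrist_force: [1.2, 0.2, 0.0]
grip_width: 0.0006
gripper_force: 0.0
```

```bash
python3 -c "
from h import *
look()"
```

```text
t 12.28 ee [ 0.5522 -0.0677  0.0615] psi -29.81 tilt [0.0001 0.0001] axis in tool mm [39.1 42.5 -0. ] F [1.2 0.2 0. ] q6 1.87 grip 0.0006
line (np.float64(271.59330590283275), np.float64(246.64705882352942))
```

Emit:
send_rows --plan '[[0,[0.001,0.001,0],0],[0,[-0.00585,0.00611,0],-0.15],[0,[-0.00585,0.00611,0],-0.15],[0,[-0.00585,0.00611,0],-0.15],[0,[-0.00585,0.00611,0],-0.15],[0,[-0.00585,0.00611,0],-0.15],[0,[-0.00585,0.00611,0],-0.15],[0,[-0.00585,0.00611,0],-0.15],[0,[-0.00585,0.00611,0],-0.15],[0,[-0.00585,0.00611,0],-0.15],[0,[-0.00585,0.00611,0],-0.15],[0,[-0.00585,0.00611,0],-0.15],[0,[-0.00585,0.00611,0],-0.15],[0,[-0.00585,0.00611,0],-0.15]]'

```text
time: 14.08
ee_pos: [0.5172, -0.1555, 0.0614]
tool_rot: [-2.366, -2.065, 0.001]
wrist_force: [-1.1, 1.5, 0.4]
grip_width: 0.0002
gripper_force: 0.5
```

```bash
python3 -c "
from h import *
look()"
```

```text
t 14.07 ee [ 0.5172 -0.1555  0.0614] psi 82.22 tilt [-0.0013  0.0005] axis in tool mm [37.6 43.1 -0. ] F [-1.1  1.5  0.4] q6 -0.26 grip 0.0002
line (np.float64(22.040524834842184), np.float64(225.8235294117647))
```

Emit:
send_rows --plan '[[0,[-0.00585,0.00611,0],-0.15],[0,[-0.00585,0.00611,0],-0.15],[0,[-0.00585,0.00611,0],-0.15],[0,[-0.00585,0.00611,0],-0.15],[0,[-0.00585,0.00611,0],-0.15],[0,[-0.00585,0.00611,0],-0.15],[0,[-0.00585,0.00611,0],-0.15],[0,[-0.00585,0.00611,0],-0.15],[0,[-0.00585,0.00611,0],-0.15],[0,[-0.00585,0.00611,0],-0.15],[0,[-0.00585,0.00611,0],-0.15],[0,[-0.00585,0.00611,0],-0.15],[0,[-0.00585,0.00611,0],-0.15],[0,[0,0,0],0]]'

```text
time: 15.88
ee_pos: [0.6114, -0.1554, 0.0613]
tool_rot: [-0.37, 3.12, 0.0]
wrist_force: [0.1, -0.3, -0.0]
grip_width: 0.0004
gripper_force: 0.0
```

```bash
python3 -c "
from h import *
look()"
```

```text
t 15.88 ee [ 0.6114 -0.1554  0.0613] psi -166.49 tilt [0.0001 0.0001] axis in tool mm [37.8 41.4 -0. ] F [ 0.1 -0.3 -0. ] q6 -2.15 grip 0.0004
line (np.float64(134.659290808973), np.float64(223.7058823529412))
```

Emit:
send_rows --plan '[[0,[-0.008,-0.008,0],0],[0,[0,0,0],0],[0,[0.00938,-0.00723,0],0.1745],[0,[0.00938,-0.00723,0],0.1745],[0,[0.00938,-0.00723,0],0.1745],[0,[0.00938,-0.00723,0],0.1745],[0,[0.00938,-0.00723,0],0.1745],[0,[0.00938,-0.00723,0],0.1745],[0,[0.00938,-0.00723,0],0.1745],[0,[0.00938,-0.00723,0],0.1745],[0,[0.00938,-0.00723,0],0.1745],[0,[0.00938,-0.00723,0],0.1745],[0,[0.00938,-0.00723,0],0.1745],[0,[0.00938,-0.00723,0],0.1745],[0,[0,0,0],0]]'

```text
time: 17.8
ee_pos: [0.5031, -0.1539, 0.0616]
tool_rot: [2.513, 1.886, 0.0]
wrist_force: [0.9, 0.4, -0.7]
grip_width: 0.0011
gripper_force: 0.0
```

```bash
python3 -c "
from h import *
look()"
```

```text
t 17.8 ee [ 0.5031 -0.1539  0.0616] psi 73.78 tilt [0.0001 0.0001] axis in tool mm [45.9 51.1  0. ] F [ 0.9  0.4 -0.7] q6 -0.12 grip 0.0011
line (np.float64(135.24812119608362), np.float64(181.2941176470588))
```

Emit:
send_rows --plan '[[0,[0.00938,-0.00723,0],0.1745],[0,[0.00938,-0.00723,0],0.1745],[0,[0.00938,-0.00723,0],0.1745],[0,[0.00938,-0.00723,0],0.1745],[0,[0.00938,-0.00723,0],0.1745],[0,[0.00938,-0.00723,0],0.1745],[0,[0.00938,-0.00723,0],0.1745],[0,[0.00938,-0.00723,0],0.1745],[0,[0,0,0],0],[0,[0.004,0.004,0],0],[0,[0.002,0.002,0],0],[0,[0.001,0.001,0],0],[0,[0.0005,0.0005,0],0],[0,[0,0,0],0]]'

```text
time: 19.6
ee_pos: [0.5306, -0.0776, 0.0615]
tool_rot: [-3.137, 0.173, -0.0]
wrist_force: [0.3, 0.5, 0.3]
grip_width: 0.0008
gripper_force: 0.0
```

```bash
python3 -c "
from h import *
look()"
```

```text
t 19.6 ee [ 0.5306 -0.0776  0.0615] psi -6.31 tilt [0.     0.0001] axis in tool mm [39.3 42.3 -0. ] F [0.3 0.5 0.3] q6 1.43 grip 0.0008
line (np.float64(135.7231429764577), np.float64(181.2941176470588))
```

Emit:
send_rows --plan '[[0,[0.0005,0.0005,0],0],[0,[-0.00585,0.00611,0],-0.15],[0,[-0.00585,0.00611,0],-0.15],[0,[-0.00585,0.00611,0],-0.15],[0,[-0.00585,0.00611,0],-0.15],[0,[-0.00585,0.00611,0],-0.15],[0,[-0.00585,0.00611,0],-0.15],[0,[-0.00585,0.00611,0],-0.15],[0,[-0.00585,0.00611,0],-0.15],[0,[-0.00585,0.00611,0],-0.15],[0,[-0.00585,0.00611,0],-0.15],[0,[-0.00585,0.00611,0],-0.15],[0,[-0.00585,0.00611,0],-0.15],[0,[-0.00585,0.00611,0],-0.15],[0,[-0.00585,0.00611,0],-0.15],[0,[-0.00585,0.00611,0],-0.15],[0,[-0.00585,0.00611,0],-0.15],[0,[-0.00585,0.00611,0],-0.15],[0,[-0.00585,0.00611,0],-0.15],[0,[-0.00585,0.00611,0],-0.15]]'

```text
time: 22.15
ee_pos: [0.5822, -0.1779, 0.0614]
tool_rot: [-0.619, -3.079, 0.002]
wrist_force: [-1.2, -1.8, 0.5]
grip_width: 0.0006
gripper_force: 0.6
```

```bash
python3 -c "
from h import *
look()"
```

```text
t 22.15 ee [ 0.5822 -0.1779  0.0614] psi 157.25 tilt [-0.0008 -0.0009] axis in tool mm [36.7 43.1 -0. ] F [-1.2 -1.8  0.5] q6 -1.56 grip 0.0006
line (np.float64(297.7403971898665), np.float64(168.76470588235293))
```

Emit:
send_rows --plan '[[0,[-0.008,-0.008,0],0],[0,[0,0,0],0],[0,[0.00938,-0.00723,0],0.1745],[0,[0.00938,-0.00723,0],0.1745],[0,[0.00938,-0.00723,0],0.1745],[0,[0.00938,-0.00723,0],0.1745],[0,[0.00938,-0.00723,0],0.1745],[0,[0.00938,-0.00723,0],0.1745],[0,[0.00938,-0.00723,0],0.1745],[0,[0.00938,-0.00723,0],0.1745],[0,[0.00938,-0.00723,0],0.1745],[0,[0.00938,-0.00723,0],0.1745],[0,[0.00938,-0.00723,0],0.1745],[0,[0.00938,-0.00723,0],0.1745],[0,[0.00938,-0.00723,0],0.1745],[0,[0.00938,-0.00723,0],0.1745],[0,[0,0,0],0],[0,[0.004,0.004,0],0],[0,[0.002,0.002,0],0],[0,[0,0,0],0]]'

```text
time: 24.7
ee_pos: [0.5128, -0.094, 0.0615]
tool_rot: [-3.107, -0.464, -0.0]
wrist_force: [-0.2, 0.2, -0.0]
grip_width: 0.0005
gripper_force: 0.0
```

```bash
python3 -c "
from h import *
look()"
```

```text
t 24.7 ee [ 0.5128 -0.094   0.0615] psi 17.0 tilt [0. 0.] axis in tool mm [41.2 44.  -0. ] F [-0.2  0.2 -0. ] q6 0.98 grip 0.0005
line (np.float64(298.0982244534621), np.float64(245.94117647058823))
```

Emit:
send_rows --plan '[[0,[0.0015,0.001,0],0],[0,[0.001,0.001,0],0],[0,[-0.00585,0.00611,0],-0.15],[0,[-0.00585,0.00611,0],-0.15],[0,[-0.00585,0.00611,0],-0.15],[0,[-0.00585,0.00611,0],-0.15],[0,[-0.00585,0.00611,0],-0.15],[0,[-0.00585,0.00611,0],-0.15],[0,[-0.00585,0.00611,0],-0.15],[0,[-0.00585,0.00611,0],-0.15],[0,[-0.00585,0.00611,0],-0.15],[0,[-0.00585,0.00611,0],-0.15],[0,[-0.00585,0.00611,0],-0.15],[0,[-0.00585,0.00611,0],-0.15],[0,[-0.00585,0.00611,0],-0.15],[0,[0,0,0],0]]'

```text
time: 26.75
ee_pos: [0.5551, -0.1797, 0.0613]
tool_rot: [-1.362, -2.831, 0.0]
wrist_force: [0.5, -0.8, 0.4]
grip_width: 0.0007
gripper_force: 0.1
```

```bash
python3 -c "
from h import *
im,c=look(); cv2.imwrite('pics/w2.png',im); print(proj(c,[*AX,.076]), proj(c,[.5897,-.0628,.046]))"
```

```text
t 26.75 ee [ 0.5551 -0.1797  0.0613] psi 128.63 tilt [-0.0001 -0.    ] axis in tool mm [37.3 42.5 -0. ] F [ 0.5 -0.8  0.4] q6 -1.08 grip 0.0007
line (np.float64(48.74761486506951), np.float64(167.58823529411765))
[416.99708284 225.56011004] [524.57748861 147.36097408]
```

View pics/w2.png

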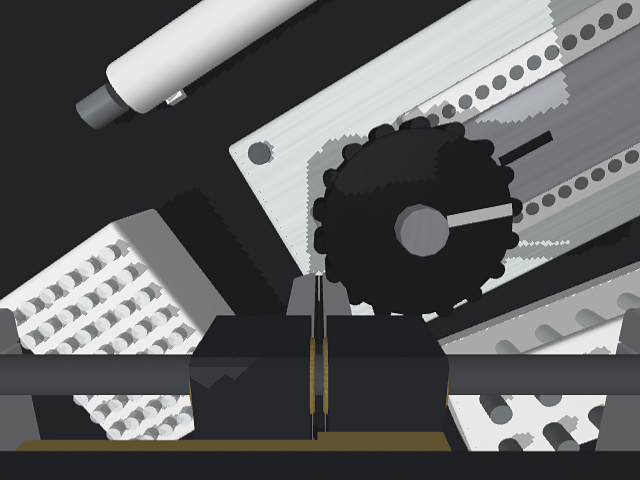

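The line runs from (447,221) to (512,209) and the zero line from (502,162) to (552,134), so about 19° remain.

Emit:
send_rows --plan '[[0,[-0.00585,0.00611,0],-0.15],[0,[-0.00585,0.00611,0],-0.15],[0,[0,0,0],0]]'

```text
time: 27.18
ee_pos: [0.5718, -0.1796, 0.0614]
tool_rot: [0.925, 3.002, 0.0]
wrist_force: [0.8, -0.3, -1.0]
grip_width: 0.0004
gripper_force: 0.4
```

```bash
cat > m.py <<'E'
from h import *
def seg(g,c,mask_fn,center,z,rad,ax0):
    P=proj(c,[*center,z]); m=np.zeros(g.shape,np.uint8); cv2.circle(m,tuple(int(v) for v in P.round()),rad,1,-1)
    b=(mask_fn(g)&(m>0)).astype(np.uint8); n,l,st,ce=cv2.connectedComponentsWithStats(b)
    k=1+np.argmax(st[1:,4]); ys,xs=np.where(l==k); W=np.array([ray(c,q,z)[:2] for q in np.column_stack([xs,ys])])
    u=np.linalg.svd(W-W.mean(0))[2][0]; u*=np.sign(u@np.array([.37,.93])); L=np.ptp((W-W.mean(0))@u)
    return W.mean(0),np.degrees(np.arctan2(u[1],u[0])),L,len(xs)
def measure():
    im,c=look(); g=cv2.cvtColor(im,cv2.COLOR_BGR2GRAY)
    la=np.radians(line_angle(im,c,AX)[0]); d=np.array([np.cos(la),np.sin(la)])
    lm=seg(g,c,lambda g:g>130,AX+.028*d,.076,28 ,AX); zl=seg(g,c,lambda g:g<75,[.5897,-.0628],.046,24,AX)
    print("line",lm,"zero",zl)
    for a in (AX,np.array([.5656,-.1236])): print(a,[round(float(np.degrees(np.arctan2(*(q-a)[::-1]))),2) for q in (lm[0],zl[0])])
    return im
E
python3 -c "
from m import *
im=measure(); cv2.imwrite('pics/w3.png',im)"
```

```text
t 27.18 ee [ 0.5718 -0.1796  0.0614] psi 145.74 tilt [ 0.0003 -0.    ] axis in tool mm [37.  42.1 -0. ] F [ 0.8 -0.3 -1. ] q6 -1.37 grip 0.0004
line (np.float64(66.47046119952459), np.float64(188.23529411764707))
line (array([ 0.57624975, -0.09837389]), np.float64(67.32796926880515), np.float64(0.023087484418181183), 629) zero (array([ 0.59047825, -0.06352189]), np.float64(71.17839621186297), np.float64(0.022795567007008175), 487)
[ 0.565 -0.124] [66.3, 67.16]
[ 0.5656 -0.1236] [67.11, 67.51]
```

Emit:
send_rows --plan '[[0,[-0.0006,0.0005,0],-0.014],[0,[0,0,0],0],[0,[-0.008,-0.008,0],0],[0,[0,0,0],0],[0,[-0.012,-0.002,0],0],[0,[0,0,-0.05],0],[0,[0,0,-0.06],0],[0,[0,0,-0.05],0],[0,[0,0,0],0]]'

```text
time: 28.35
ee_pos: [0.5865, -0.2003, 0.2282]
tool_rot: [0.896, 2.998, -0.002]
wrist_force: [-0.4, 0.2, -0.1]
grip_width: 0.0003
gripper_force: 0.0
```

```bash
python3 -c "
from m import *
im=measure(); c=cam('wrist'); p=proj(c,[.575,-.095,.06]).astype(int); print(p)
cv2.imwrite('pics/w4.png',cv2.resize(im[max(p[1]-100,0):p[1]+100,max(p[0]-130,0):p[0]+130],None,fx=3,fy=3,interpolation=2))"
```

```text
t 28.35 ee [ 0.5865 -0.2003  0.2282] psi 146.72 tilt [ 0.0113 -0.0049] axis in tool mm [59.8 52.  -0.6] F [-0.4  0.2 -0.1] q6 -1.41 grip 0.0003
line (np.float64(66.25284769428625), np.float64(226.64705882352942))
line (array([ 0.57556371, -0.09989272]), np.float64(67.34737480857041), np.float64(0.026986875832391413), 208) zero (array([ 0.58613769, -0.0698992 ]), np.float64(58.80096214360163), np.float64(0.03476044056464702), 250)
[ 0.565 -0.124] [66.34, 68.66]
[ 0.5656 -0.1236] [67.2, 69.07]
[411 152]
```

View pics/w4.png

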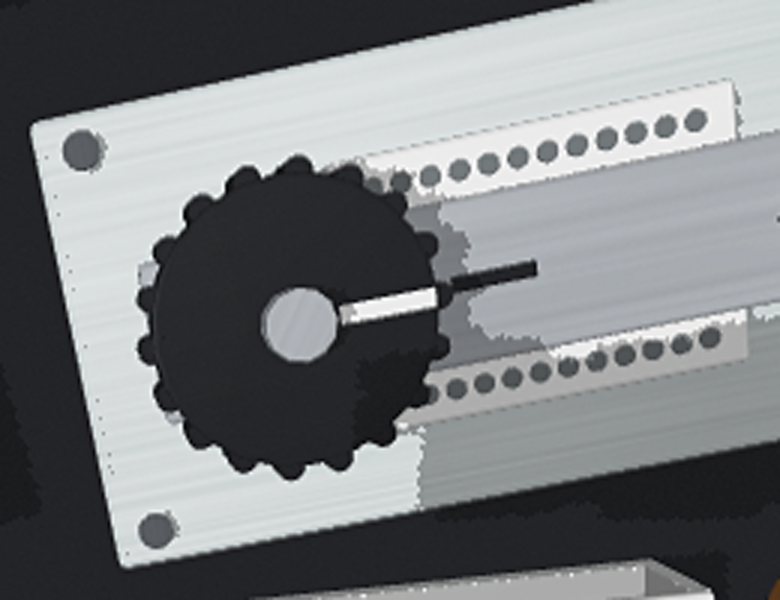

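The white line (345,316)→(437,296) now points along the zero line (452,284)→(537,267) to within about 1°. Tracked stroke by stroke, that is the second full turn. The arm is clear above, so I'll hand in.

```bash
python3 -c "
from station import job_done
print(job_done())"
```

```text
the job is handed in; nothing more can be done
None
```

I rolled the large nut anticlockwise with a closed fingertip to two full turns from tight. Its line points at the zero line to within about 1° in the last wrist view, the arm is raised clear, and the job was handed in at about 28 s. I didn't recheck the small nut or the loose items at the end, but nothing was moved near them.

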